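Pack a glass lamp shade in its carton

ROBOT

A 6-joint arm with a two-finger parallel gripper is mounted at the origin on the work surface. World frame = base frame: x ahead of the robot, y to its left, z up, the work surface at z = 0. Lengths are in m, angles in rad, forces in N, time in s.
With the tool pointing down it reaches from about 0.275 to 0.75 m from the base axis. Payload 10.2 kg.
Tool frame: the origin (TCP) lies midway between the tips of the shut fingers; the grasp point (between the pads) lies 19 mm behind it (ctrl.pinch_z is the distance from the TCP to the grasp point, in m); z points along the fingers, x is the direction in which the jaws open and shut, and the axes are right-handed (so a half turn about z gives the same grasp; the last joint's range is limited). The gripper opens to 88 mm and grips with 3 to 60 N. Pads are 18 mm wide; open, the fingers measure 123 mm over their backs; the gripper's body (75 mm by 187 mm) begins 45 mm behind the grasp point.
Start: joints at [1.064, 0.313, 1.498, -0, 1.331, -0.223], TCP at [0.147, 0.504, 0.239] pointing down, gripper open.
Joint ranges: [-2.94, 2.94], [-0.97, 2.17], [0.19, 2.56], [-1.23, 4.37], [0.02, 3.11], [-2.88, 2.88]. Speed limits (rad/s): [2.39, 2.39, 3.01, 3.14, 3.14, 3.14].

INTERFACE

Orientations are given as a unit quaternion [x, y, z, w].
In Python, from workcell import readout, viewer, order, ctrl gives the robot as it stands.
- The arm moves only by the tool servo_tool, never from a script. Its argument "deltas" is a list of rows, each a list of 6 numbers: the shift along the tool's x, y, z in m, then the turn, a rotation vector about the tool's x, y, z in degrees. A call has 1 to 5 rows; each row is the pose to reach, as a shift and turn from the pose commanded when the call began, along the tool's axes at that moment; what a row does not reach only later rows make up. A row lasts 1/12 s, in which the tool goes at most 41.7 mm and 7.16 degrees, less where a joint would pass 70% of its speed; a pose out of reach is approached as far as the arm can. A call with a gripper value outside its range is refused whole. "grip" is the opening, from 0 (shut) to 1 (fully open), set as the call begins (left out, the last holds). The fingers move at their own pace and stop on an object; "grip_force" is the grip in N (left out, the last holds). Time passes only in rows, so rows that repeat a pose let the fingers close. It gives the time, the measured TCP pose, the force and the opening at its end, in the units of the state.
- readout.sense(): the state, without advancing time (a new reading comes with each control period).
- viewer.camera(name): name is "scene" or "side" or "wrist"; returns a dict with "img" (420x560x3 uint8, red, green, blue), "mtx" (3x3 intrinsics, pixels), "rvec" (rotation vector, rad) and "tvec" (3), from world to camera coordinates, as OpenCV has them; the wrist camera has in their place "mount" (4x4, takes a point from camera to tool coordinates, whose origin is the TCP and whose axes are the tool frame's). Camera axes: x right, y down, z forward; pixel columns grow to the right and rows downward; lengths in m; the calibration is good to about 2 mm. A picture is of the moment at which its call begins: read the wrist's pose just before it. There is no depth.
- order.job_done(): hands the job in, once; it reports no verdict.
The state is a dict: "clock": time; "q": joint angles; "joint_velocities": joint speeds; "joint_efforts": joint torques, N m; "position": TCP position; "eef_rot": TCP orientation; "wrist_force": force on the tool from outside, world axes, zero at the start; "torque": the same for the moment, N m; "grip_width": finger opening in m.
Only numpy, scipy, OpenCV 4.12 (cv2) and the standard library are available. Lean on these libraries where they do the work, as an engineer would, in place of code of your own. Each camera call takes 0.05 s, during which the arm holds its last target.

TASK

Pack the white glass lamp shade for the customer: stand it upright, neck up, on the foam pad in the free cell of the open carton, then shut the carton's lid fully. The glass is thin, so handle it gently: never grip it with more than 20 N or knock it, and set it down softly rather than letting it drop. Leave the ceiling rose in the other cell, and the can, padlock and roll of tape on the counter, where they are.

Things in the scene. Friction and masses are not known exactly. Their poses are not given: they have to be found in the camera images.
- shade_center (a point): Lamp shade of thin white opal glass, 100 mm tall, loose, 0.2 kg, neck up on the counter. Point on its axis, 50 mm above its underside; z up. Bell 92 mm across near the bottom, narrowing to 38 mm at 54 mm height; above it a straight round neck, 38 mm across, from 54 to 100 mm: grip there, 6 to 10 N holds. Fragile: breaks if gripped with over 20 N, pressed on anything with over 30 N, or dropped.
- carton: Brown cardboard carton fixed to the counter, 150 mm along its x, 245 along its y, 130 tall; walls, floor, divider 5 mm. Origin: centre of its underside; x points to the hinge side, away from the robot (yaw within 0.2 rad). Two open cells side by side, centred at y = +60 and -60 mm, each 140 x 115 mm inside. One holds the foam pad (the free cell), the other the ceiling rose; either way round.
- pad_top (a point): Grey foam pad, 132 by 108 by 12 mm, lying on the floor of the carton's free cell and filling it but for a few mm. This point is the centre of its upper face, 17 mm above the counter. The shade belongs upright on it, anywhere in that cell.
- lid (a joint): The carton's lid: a flat flap 150 mm from hinge to free edge, 245 mm wide, 6 mm thick, with a 14 mm tab mid-way on its free edge. Radians: 0 = shut, lying on the rim; pi/2 = upright; starts at 1.7 to 1.9, leaning back away from the robot (stop at 2.0). The hinge is stiff: the lid stays where it is left and takes about 1 N at its free edge to move.
- lid_hinge (a point): Middle of the lid's hinge line at the carton's far upper rim: 75 mm along the carton's x from its centre, 130.5 mm above the counter. The line runs along the carton's y. This frame turns with the lid: the lid reaches 150 mm along its -x, and z points out of the lid's outer face.
- lid_edge (a point): Middle of the lid's free edge, on the outer face (the upper face when shut, the far face when open).
- rose_center (a point): Steel ceiling rose, a low dished disc 90 mm across and 51 mm tall with a short black stem, loose in the carton's other cell; leave it. This point is on its axis, 25 mm above its underside.
- can_center (a point): Closed metal can, 66 mm in diameter, 110 mm tall, standing loose on the counter near the shade; leave it. Point half-way up its axis. The can and the shade may have changed places.
- padlock_center (a point): Brass padlock with a steel shackle, 50 by 22 mm, 72 mm tall, standing loose on the counter to the left of the carton; leave it. Point 30 mm above its underside.
- tape_center (a point): Roll of brown tape lying flat and loose on the counter to the left of the carton, 90 mm across, 24 mm tall; leave it. Point at its centre.
Things that resemble listed ones, but are neither listed nor needed, are in the scene too. What is shaped like the part that bears shade_center but blue or yellow is not meant.

How it is judged:
On the way:
1. the shade stands upright on the foam pad, let go, with the lid still open (horizontal distance between shade_center and pad_top below 0.035 m and z of shade_center in the frame of pad_top below 0.06 m and angle between shade_center's own z axis and vertical below 0.12 rad and contact force between the fingers and shade below 0.2 N and value of joint lid above 1 rad), for 0.2 s.
At the end, for the whole second after the job is handed in: The shade stands at rest and upright (within 0.12 rad) on the foam pad, its axis within 35 mm of the pad's centre, and the lid is shut to within 0.06 rad (horizontal distance between shade_center and pad_top below 0.035 m and z of shade_center in the frame of pad_top below 0.06 m and angle between shade_center's own z axis and vertical below 0.12 rad and value of joint lid below 0.06 rad and linear speed of shade below 0.02 m/s); the robot touches nothing.
It fails at once if the fingers squeeze the shade with more than 20 N (20 N by each of two fingers, 40 N in sum) (contact force between the fingers and shade above 40 N).
It fails at once if the shade is knocked or pressed against something with more than 30 N (contact force between shade and pad above 30 N or contact force between shade and carton above 30 N or contact force between shade and table above 30 N or contact force between shade and can above 30 N or contact force between shade and lid above 30 N).
It fails at once if the shade is dropped: it falls at more than 0.5 m/s (from over about 13 mm) with no finger on it (linear speed of shade above 0.5 m/s and contact force between the fingers and shade below 0.1 N).
It fails at once if the ceiling rose, can, padlock or roll of tape moved by more than 25 mm (distance of any of rose_center, can_center, padlock_center, tape_center from where it was at the start of the episode above 0.025 m).
It also fails if it takes over 64 s, if anything falls off the work surface, if the arm or the gripper's body presses on something with over 40 N, if the wrist force passes 120 N, or if a joint passes its speed limit or range.

## Working session

There is one attempt and no reset: what is moved stays moved. The work goes in short steps, Python scripts to look and compute and a tool call to move; the robot and the scene stay as the last step left them, time stands still between calls to the robot, and variables do not carry over. Pictures are saved under pics/ and viewed, and the job is handed in when it is done.

Besides the shell and the picture viewer there is one more tool, called after ">>>" as name(argument=value, ...) on one line, values as JSON. servo_tool: Moves the arm, as the interface text tells. Its arguments: {"type":"object","properties":{"deltas":{"type":"array","items":{"type":"array","items":{"type":"number"}}},"grip":{"type":"number"},"grip_force":{"type":"number"}},"required":["deltas"]}

```bash
ls; mkdir -p pics
cat > h.py <<'E'
from workcell import readout, viewer, order, ctrl
import numpy as np, cv2
from scipy.spatial.transform import Rotation as R
def snap(name,fn):
    s=readout.sense(); c=viewer.camera(name)
    cv2.imwrite('pics/'+fn,c['img'][:,:,::-1])
    K=np.array(c['mtx'])
    if name=='wrist':
        T=np.eye(4);T[:3,:3]=R.from_quat(s['eef_rot']).as_matrix();T[:3,3]=s['position']
        W=T@np.array(c['mount'])   # cam->world
    else:
        E=np.eye(4);E[:3,:3]=cv2.Rodrigues(np.array(c['rvec'],float))[0];E[:3,3]=np.ravel(c['tvec'])
        W=np.linalg.inv(E)
    np.savez('pics/'+fn+'.npz',K=K,W=W)
    return K,W
def load(fn):
    d=np.load('pics/'+fn+'.npz');return d['K'],d['W']
def onz(fn,u,v,z):
    K,W=load(fn);d=W[:3,:3]@np.linalg.solve(K,[u,v,1]);o=W[:3,3]
    return o+d*(z-o[2])/d[2]
def proj(fn,P):
    K,W=load(fn);P=np.atleast_2d(P);C=(P-W[:3,3])@W[:3,:3];p=C@K.T
    return p[:,:2]/p[:,2:]
E
python3 - <<'E'
from h import *
for n in ['scene','side','wrist']:
    K,W=snap(n,n+'0.png');print(n,K[0,0],W[:3,3].round(3),W[:3,2].round(2))
print(readout.sense(),ctrl.pinch_z)
E
```

```text
pics
scene 427.9823405420859 [1.08  0.304 1.204] [-0.42 -0.24 -0.87]
side 496.1124682105636 [0.838 0.884 0.764] [-0.26 -0.79 -0.56]
wrist 304.67351602583176 [0.076 0.526 0.384] [ 0.28 -0.08 -0.96]
{'clock': 0.15, 'q': array([ 1.06362209e+00,  3.13327967e-01,  1.49821055e+00, -1.22677298e-05,
        1.33100727e+00, -2.23405943e-01]), 'joint_velocities': array([ 1.14265995e-04, -9.19256594e-05, -3.72213811e-03, -3.11317900e-04,
       -1.35441862e-03,  1.42983291e-03]), 'joint_efforts': array([ 1.84196142e-03, -4.02305961e+01, -2.52312863e+01,  6.94859284e-02,
        3.44656140e-02, -1.00596808e-04]), 'position': array([0.14691973, 0.50384598, 0.2383088 ]), 'eef_rot': array([ 7.99991289e-01,  6.00011425e-01, -4.32693943e-04,  1.99810382e-04]), 'wrist_force': array([ 0.24553292, -0.59697142,  0.45670054]), 'torque': array([ 0.02115428, -0.00894886,  0.01889608]), 'grip_width': 0.08832099088753072} 0.0187
```

View pics/scene0.png

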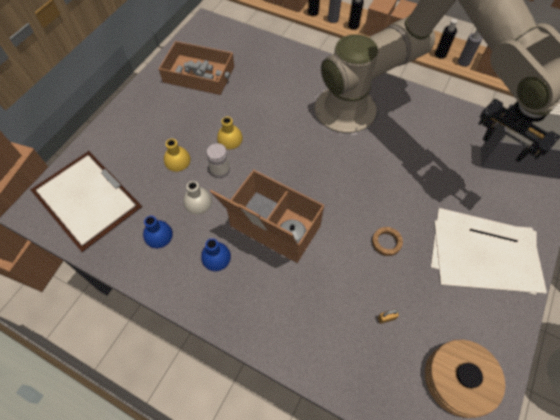

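View pics/side0.png

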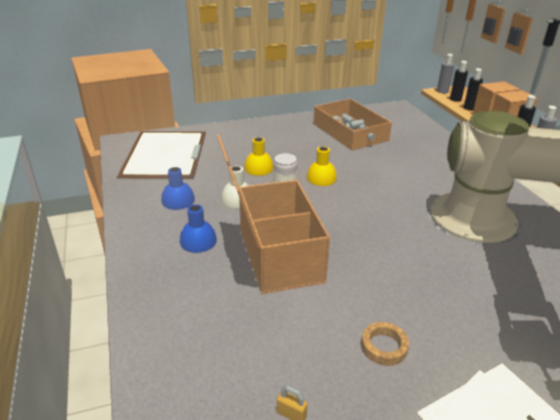

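View pics/wrist0.png

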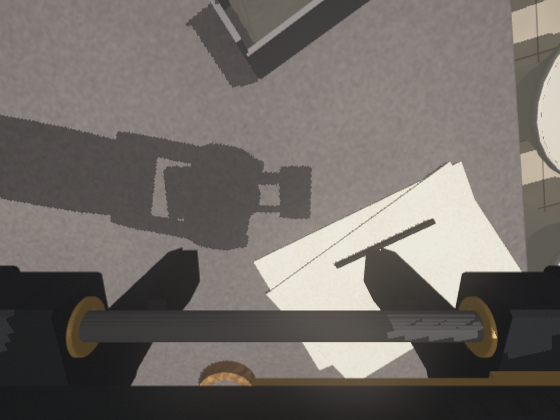

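Run:
```python
from h import *
im=cv2.imread('pics/scene0.png');cv2.imwrite('pics/sz0.png',cv2.resize(im[110:290,140:350],None,fx=3.8,fy=3.3,interpolation=cv2.INTER_CUBIC)[:600])
im=cv2.imread('pics/side0.png');cv2.imwrite('pics/dz0.png',cv2.resize(im[125:295,150:350],None,fx=4,fy=3.5,interpolation=cv2.INTER_CUBIC)[:600])
```

```text
(no output)
```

View pics/sz0.png

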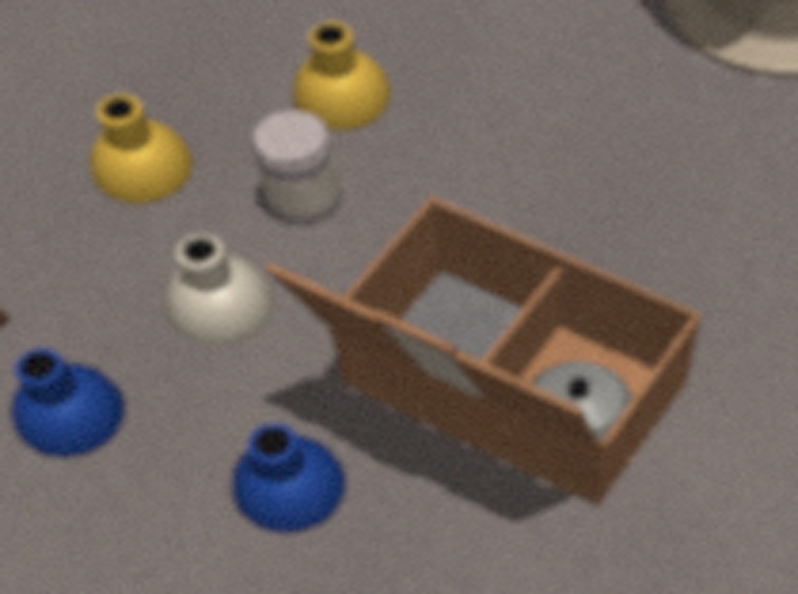

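View pics/dz0.png

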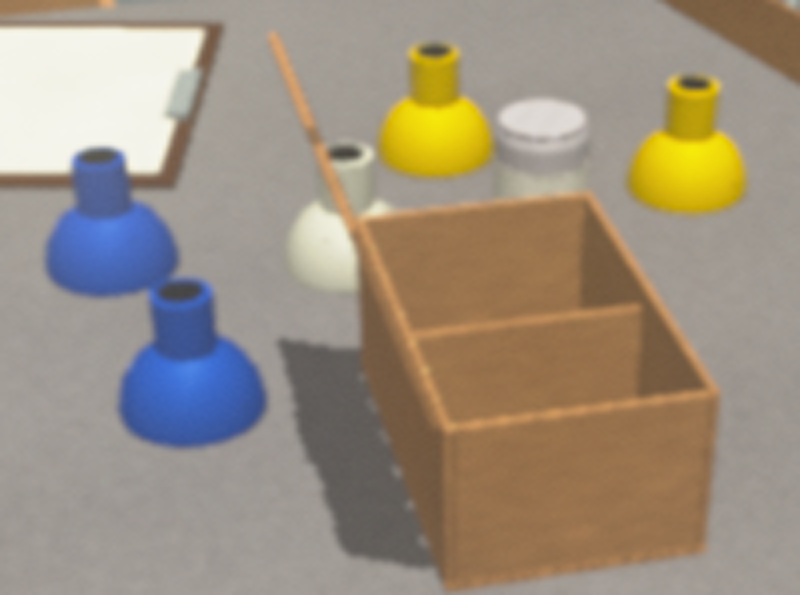

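Run:
```python
from h import *
from scipy.optimize import least_squares
S=lambda x,y:(140+x/3.8,110+y/3.3); D=lambda x,y:(150+x/4,125+y/3.5)
for nm,f,p in [('scene0.png',S,(202,251)),('side0.png',D,(345,154))]:
    print('shade',onz(nm,*f(*p),.1).round(4))
for nm,f,p in [('scene0.png',S,(292,135)),('side0.png',D,(543,122))]:
    print('can',onz(nm,*f(*p),.11).round(4))
a=.075;b=.1225
obs=[('scene0.png',S(432,199),(-a,-b,.13)),('scene0.png',S(697,316),(-a,b,.13)),('scene0.png',S(600,502),(a,b,0)),
('side0.png',D(587,193),(-a,-b,.13)),('side0.png',D(716,390),(-a,b,.13)),('side0.png',D(444,428),(a,b,.13)),('side0.png',D(450,586),(a,b,0)),('side0.png',D(706,549),(-a,b,0))]
def res(q):
    x,y,t=q;c,s=np.cos(t),np.sin(t);r=[]
    for n,uv,P in obs:
        w=[x+c*P[0]-s*P[1],y+s*P[0]+c*P[1],P[2]];r+=list(proj(n,w)[0]-uv)
    return r
o=least_squares(res,[.5,-.1,0],loss='soft_l1');print('carton',o.x.round(4),np.round(o.fun,1) if 0 else np.round(res(o.x),1))
# lid angle by free edge corners
x,y,t=o.x;c,s=np.cos(t),np.sin(t)
def lidpt(th,ly,z=0,L=.15):
    lx=a-L*np.cos(th); lz=.1305+L*np.sin(th)
    return [x+c*lx-s*ly,y+s*lx+c*ly,lz]
for th in np.arange(1.65,2.0,.05):
    print(round(th,2),proj('scene0.png',[lidpt(th,-b),lidpt(th,b)]).round(1).tolist(),proj('side0.png',lidpt(th,-b)).round(1).tolist())
print('obs',S(268,267),S(590,410),D(273,36))
for k,ly in (('pad',-.06),('pad2',.06)):print(k,x-s*ly,y+c*ly)
print(lidpt(1.8,0))
```

```text
shade [ 0.5889 -0.2603  0.1   ]
shade [ 0.5886 -0.2617  0.1   ]
can [ 0.4476 -0.2615  0.11  ]
can [ 0.4503 -0.2552  0.11  ]
carton [ 0.547  -0.     -0.0454] [-1.2 -1.4  0.8 -1.6 -0.6  0.9  0.1 -1.4  1.2 -0.  -0.1  0.2 -1.   1.7
 -0.2  0.5]
1.65 [[215.5, 180.6], [298.6, 223.4]] [[230.2, 130.4]]
1.7 [[213.9, 182.9], [297.1, 225.9]] [[226.9, 131.1]]
1.75 [[212.3, 185.2], [295.6, 228.4]] [[223.7, 131.9]]
1.8 [[210.8, 187.6], [294.0, 231.1]] [[220.5, 132.8]]
1.85 [[209.3, 190.1], [292.5, 233.8]] [[217.3, 133.9]]
1.9 [[207.8, 192.6], [291.0, 236.5]] [[214.2, 135.1]]
1.95 [[206.3, 195.2], [289.6, 239.2]] [[211.2, 136.5]]
2.0 [[205.0, 197.8], [288.1, 242.0]] [[208.2, 138.0]]
obs (210.5263157894737, 190.9090909090909) (295.2631578947369, 234.24242424242425) (218.25, 135.28571428571428)
pad 0.5442537689836433 -0.059946132924339125
pad2 0.5496941346088413 0.0599304803989616
[np.float64(0.6559421071880142), np.float64(-0.004953132860864162), np.float64(0.2765771446317293)]
```

```bash
cat >> h.py <<'E'
def delta(tp,yawdeg,n=None,tilt=0):
    """rows (mm/deg per-row linear) to tool pose: tool down, tool x at yawdeg in world"""
    s=readout.sense();R0=R.from_quat(s['eef_rot']);
    a=np.radians(yawdeg);X=np.array([np.cos(a),np.sin(a),0]);Z=np.array([0,0,-1.]);Y=np.cross(Z,X)
    R1=R.from_matrix(np.c_[X,Y,Z])
    d=R0.inv().apply(np.array(tp)-s['position']);rv=np.degrees((R0.inv()*R1).as_rotvec())
    print('d',d.round(4).tolist(),'rv',rv.round(2).tolist(),'pos',s['position'].round(4).tolist(),'t',round(s['clock'],2),'rows',round(np.linalg.norm(d)/.0417,1),round(np.linalg.norm(rv)/7.16,1))
E
python3 - <<'E'
from h import *
delta([.589,-.261,.239],87.4)
E
```

```text
d [-0.6105, 0.6385, -0.0002] rv [-0.02, 0.05, -13.66] pos [0.1469, 0.5038, 0.2383] t 0.15 rows 21.2 1.9
```

>>> servo_tool(deltas=[[-0.028,0.029,0,0,0,-3],[-0.056,0.058,0,0,0,-6],[-0.084,0.088,0,0,0,-9],[-0.112,0.117,0,0,0,-12],[-0.14,0.146,0,0,0,-13.66]], grip=1, grip_force=8)

```text
clock: 0.57
position: [0.2482, 0.327, 0.2386]
eef_rot: [0.722, 0.692, -0.0, 0.0]
wrist_force: [1.3, 0.5, 0.7]
grip_width: 0.0883
```

Run:
```python
from h import *
delta([.589,-.261,.239],87.4)
```

```text
d [-0.5732, 0.3652, -0.0004] rv [-0.0, 0.01, 0.19] pos [0.2482, 0.327, 0.2386] t 0.57 rows 16.3 0.0
```

>>> servo_tool(deltas=[[-0.034,0.0215,0,0,0,0],[-0.068,0.043,0,0,0,0],[-0.102,0.065,0,0,0,0],[-0.136,0.087,0,0,0,0],[-0.17,0.108,0,0,0,0]])

```text
clock: 0.98
position: [0.3486, 0.1521, 0.2388]
eef_rot: [0.723, 0.691, 0.0, 0.0]
wrist_force: [0.6, 0.7, 0.2]
grip_width: 0.0884
```

>>> servo_tool(deltas=[[-0.034,0.0215,0,0,0,0],[-0.068,0.043,0,0,0,0],[-0.102,0.065,0,0,0,0],[-0.136,0.087,0,0,0,0],[-0.17,0.108,0,0,0,0]])

```text
clock: 1.4
position: [0.4489, -0.0228, 0.2387]
eef_rot: [0.723, 0.691, 0.0, -0.0]
wrist_force: [0.9, 1.2, 0.8]
grip_width: 0.0888
```

>>> servo_tool(deltas=[[-0.034,0.0215,0,0,0,0],[-0.068,0.043,0,0,0,0],[-0.102,0.065,0,0,0,0],[-0.136,0.087,0,0,0,0],[-0.17,0.108,0,0,0,0]])

```text
clock: 1.82
position: [0.5491, -0.1974, 0.2383]
eef_rot: [0.723, 0.691, -0.0, -0.0]
wrist_force: [1.1, 0.3, 0.8]
grip_width: 0.0883
```

Run:
```python
from h import *
delta([.589,-.261,.239],87.4)
```

```text
d [-0.0618, 0.0428, -0.0007] rv [-0.02, -0.02, -0.02] pos [0.5491, -0.1974, 0.2383] t 1.82 rows 1.8 0.0
```

>>> servo_tool(deltas=[[-0.031,0.0214,0,0,0,0],[-0.0618,0.0428,0,0,0,0],[-0.0618,0.0428,0,0,0,0]])

```text
clock: 2.07
position: [0.5896, -0.2642, 0.2359]
eef_rot: [0.724, 0.689, -0.001, -0.001]
wrist_force: [-0.7, -0.0, -0.3]
grip_width: 0.0881
```

Run:
```python
from h import *
snap('wrist','w1.png');snap('side','s1.png');snap('scene','c1.png')
print(proj('w1.png',[[.589,-.261,.1],[.589,-.242,.1],[.589,-.28,.1]]))
im=cv2.imread('pics/c1.png');cv2.imwrite('pics/c1z.png',cv2.resize(im[110:290,140:350],None,fx=3.8,fy=3.3,interpolation=cv2.INTER_CUBIC)[:600])
```

```text
[[283.17617687 198.02609577]
 [303.05847684 197.06851882]
 [263.32846313 198.98200696]]
```

View pics/w1.png

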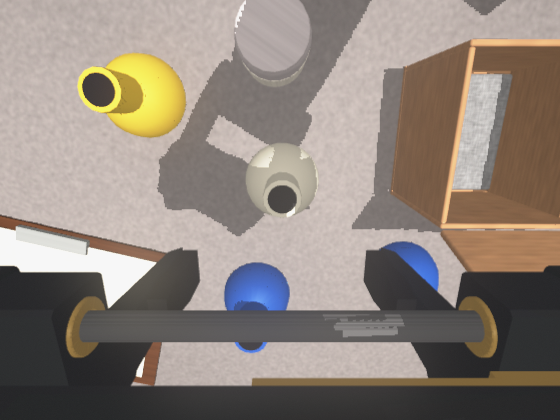

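View pics/s1.png

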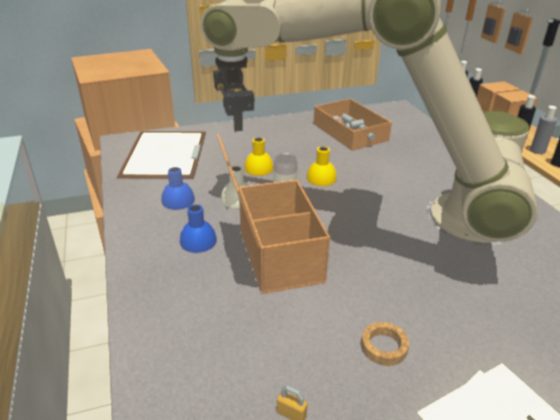

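Run:
```python
from h import *
delta([.589,-.261,.066],87.4)
```

```text
d [-0.0024, 0.0011, 0.1721] rv [-0.06, -0.05, -0.0] pos [0.5882, -0.2587, 0.2381] t 2.22 rows 4.1 0.0
```

>>> servo_tool(deltas=[[-0.0024,0.001,0.037,0,0,0],[-0.0024,0.001,0.074,0,0,0],[-0.0024,0.001,0.111,0,0,0],[-0.0024,0.001,0.146,0,0,0],[-0.0024,0.001,0.172,0,0,0]])

```text
clock: 2.63
position: [0.5882, -0.2595, 0.0647]
eef_rot: [0.722, 0.691, -0.0, -0.001]
wrist_force: [-0.1, 0.2, 0.0]
grip_width: 0.0878
```

>>> servo_tool(deltas=[[0,0,0,0,0,0],[0,0,0,0,0,0]], grip=0.5, grip_force=8)

```text
clock: 2.8
position: [0.5891, -0.2605, 0.0674]
eef_rot: [0.723, 0.691, -0.0, -0.0]
wrist_force: [0.3, 0.0, 1.3]
grip_width: 0.0769
```

Run:
```python
from h import *
delta([.589,-.261,.066],87.4)
snap('wrist','w2.png')
```

```text
d [-0.0005, -0.0001, 0.0014] rv [-0.04, -0.03, 0.06] pos [0.5891, -0.2605, 0.0674] t 2.8 rows 0.0 0.0
```

View pics/w2.png

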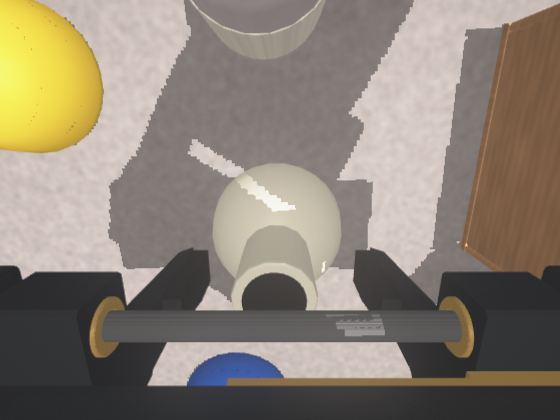

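>>> servo_tool(deltas=[[-0.0015,0,0,0,0,0],[-0.0015,0,0,0,0,0],[-0.0015,0,0,0,0,0],[-0.0015,0,0,0,0,0]], grip=0.47)

```text
clock: 3.18
position: [0.5895, -0.2632, 0.0677]
eef_rot: [0.723, 0.691, 0.0, 0.001]
wrist_force: [0.3, 0.6, 0.0]
grip_width: 0.0463
```

>>> servo_tool(deltas=[[0,0,0,0,0,0],[0,0,0,0,0,0],[0,0,0,0,0,0],[0,0,0,0,0,0],[0,0,0,0,0,0]], grip=0.0, grip_force=8)

```text
clock: 3.6
position: [0.5894, -0.2632, 0.0671]
eef_rot: [0.723, 0.691, 0.0, 0.0]
wrist_force: [-0.4, -0.8, 4.2]
grip_width: 0.0376
```

>>> servo_tool(deltas=[[0,0,-0.003,0,0,0],[0,0,-0.01,0,0,0],[0,0,-0.025,0,0,0],[0,0,-0.045,0,0,0],[0,0,-0.07,0,0,0]])

```text
clock: 4.02
position: [0.5886, -0.2626, 0.1364]
eef_rot: [0.723, 0.691, -0.0, -0.002]
wrist_force: [0.2, 0.6, -1.9]
grip_width: 0.0379
```

>>> servo_tool(deltas=[[0,0,-0.025,0,0,0],[0,0,-0.05,0,0,0],[0,0,-0.075,0,0,0],[0,0,-0.1,0,0,0],[0,0,-0.11,0,0,0]])

```text
clock: 4.43
position: [0.5898, -0.2633, 0.2506]
eef_rot: [0.723, 0.691, 0.0, 0.002]
wrist_force: [0.6, -0.9, -1.0]
grip_width: 0.0376
```

Run:
```python
from h import *
snap('side','s2.png');snap('wrist','w3.png')
delta([.54,-.062,.245],87.4)
```

```text
d [0.1988, -0.0587, 0.0028] rv [0.15, 0.09, 0.0] pos [0.5896, -0.2633, 0.2483] t 4.53 rows 5.0 0.0
```

View pics/s2.png

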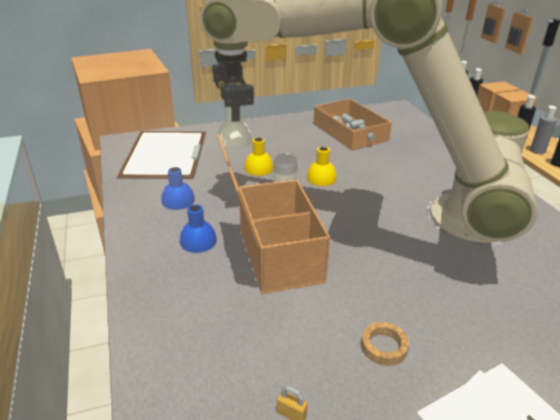

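View pics/w3.png

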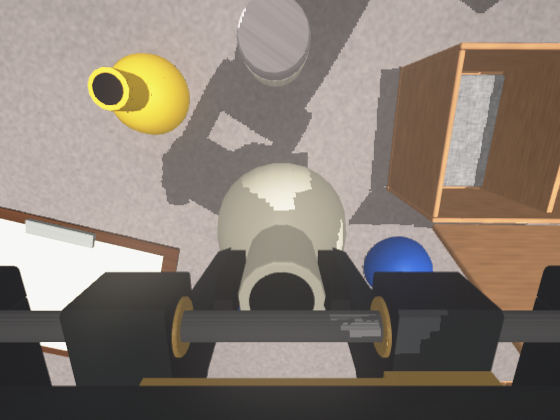

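Run:
```python
from h import *
x,y,t=.547,0,-.0454;c,s=np.cos(t),np.sin(t)
f=lambda a,b,z:[x+c*a-s*b,y+s*a+c*b,z]
print(proj('w3.png',[f(-.075,-.1225,.13),f(.075,-.1225,.13),f(-.066,-.114,.017),f(.066,-.114,.017)]).round(1))
for p in [(462,45),(434,219)]: print(onz('w3.png',*p,.13).round(4))
```

```text
[[457.8  42.2]
 [430.1 223.2]
 [409.4  73.7]
 [396.6 186.6]]
[ 0.4687 -0.1154  0.13  ]
[ 0.6124 -0.1226  0.13  ]
```

>>> servo_tool(deltas=[[0.0,-0.02,0,0,0,0],[0.005,-0.045,0,0,0,0],[0.025,-0.058,0,0,0,0],[0.055,-0.059,0,0,0,0],[0.085,-0.059,0,0,0,0]])

```text
clock: 4.95
position: [0.5328, -0.1747, 0.2448]
eef_rot: [0.724, 0.69, -0.0, -0.002]
wrist_force: [1.0, -0.1, -0.8]
grip_width: 0.0373
```

Run:
```python
from h import *
delta([.541,-.058,.235],87.4)
```

```text
d [0.1169, 0.0027, 0.01] rv [-0.16, -0.09, -0.12] pos [0.5328, -0.1747, 0.2448] t 4.95 rows 2.8 0.0
```

>>> servo_tool(deltas=[[0.03,0.0,0,0,0,0],[0.06,0.001,0,0,0,0],[0.09,0.002,0,0,0,0],[0.11,0.0025,0,0,0,0],[0.117,0.0027,0,0,0,0]])

```text
clock: 5.37
position: [0.5416, -0.0559, 0.2449]
eef_rot: [0.722, 0.692, -0.001, -0.002]
wrist_force: [-0.1, -0.1, -2.3]
grip_width: 0.0374
```

>>> servo_tool(deltas=[[0,0,0,0,0,0]])

```text
clock: 5.45
position: [0.5418, -0.0574, 0.2453]
eef_rot: [0.722, 0.692, -0.001, -0.001]
wrist_force: [0.6, -0.1, -2.1]
grip_width: 0.0376
```

Run:
```python
from h import *
snap('wrist','w4.png');snap('scene','c4.png');snap('side','s4.png')
delta([.541,-.058,.235],87.4)
for n in 'cs':
  im=cv2.imread(f'pics/{n}4.png');cv2.imwrite(f'pics/{n}4z.png',cv2.resize(im[60:290,150:350],None,fx=3,fy=2.6,interpolation=cv2.INTER_CUBIC)[:600])
```

```text
d [0.0017, -0.0011, 0.011] rv [-0.07, 0.0, -0.05] pos [0.542, -0.0597, 0.246] t 5.6 rows 0.3 0.0
```

View pics/w4.png

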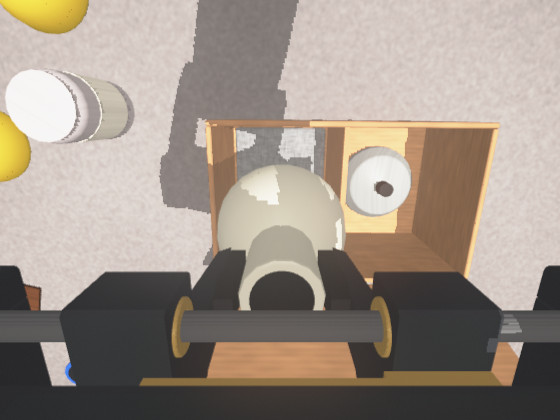

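View pics/c4z.png

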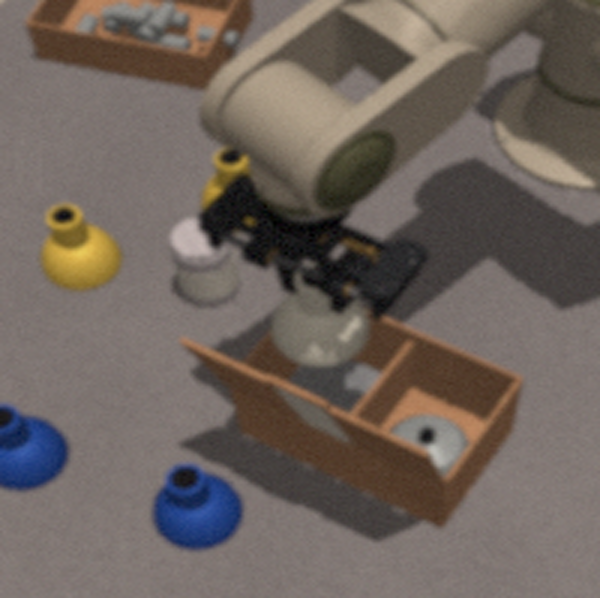

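View pics/s4z.png

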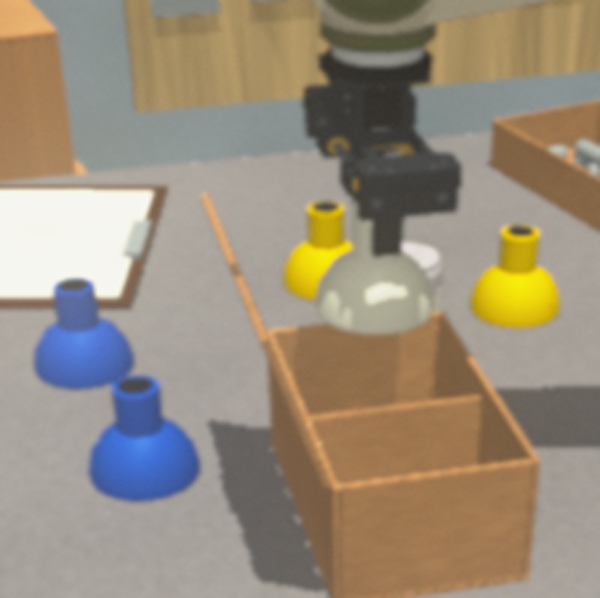

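Run:
```python
from h import *
for p in [(207,122),(498,123),(467,281)]: print(onz('w4.png',*p,.13).round(4))
for p in [(237,127),(315,128),(325,128)]: print(p,onz('w4.png',*p,.017).round(4))
K,W=load('w4.png')
```

```text
[ 0.4683 -0.1141  0.13  ]
[0.4796 0.1258 0.13  ]
[0.626  0.1196 0.13  ]
(237, 127) [ 0.4757 -0.1056  0.017 ]
(315, 128) [ 0.4809 -0.0132  0.017 ]
(325, 128) [ 0.4814 -0.0013  0.017 ]
```

>>> servo_tool(deltas=[[0.002,0,0.02,0,0,0],[0.002,0,0.04,0,0,0],[0.002,0,0.06,0,0,0],[0.002,0,0.08,0,0,0],[0.002,0,0.1,0,0,0]])

```text
clock: 6.02
position: [0.5421, -0.0581, 0.1455]
eef_rot: [0.724, 0.69, -0.0, -0.0]
wrist_force: [0.7, -0.0, -1.1]
grip_width: 0.0377
```

Run:
```python
from h import *
snap('wrist','w5.png')
delta([.542,-.058,.084],87.4)
```

```text
d [-0.0005, 0.002, 0.0576] rv [-0.36, -0.09, -0.11] pos [0.5404, -0.0575, 0.1416] t 6.07 rows 1.4 0.1
```

View pics/w5.png

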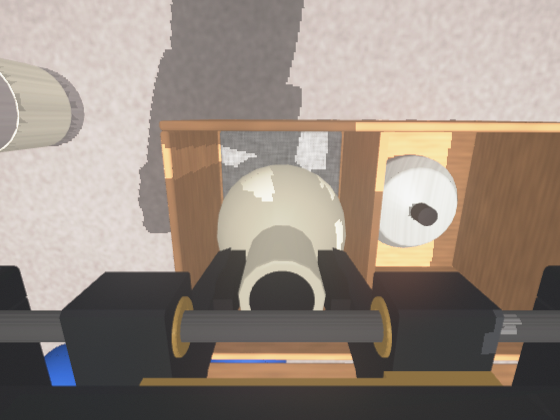

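>>> servo_tool(deltas=[[0,0,0.012,0,0,0],[0,0,0.024,0,0,0],[0,0,0.036,0,0,0],[0,0,0.044,0,0,0],[0,0,0.048,0,0,0]])

```text
clock: 6.48
position: [0.542, -0.0574, 0.098]
eef_rot: [0.723, 0.691, -0.0, -0.001]
wrist_force: [-0.1, 0.2, -1.6]
grip_width: 0.0377
```

Run:
```python
from h import *
delta([.542,-.058,.084],87.4)
print(readout.sense()['wrist_force'])
```

```text
d [-0.0006, 0.0001, 0.014] rv [-0.07, -0.02, -0.06] pos [0.542, -0.0574, 0.098] t 6.48 rows 0.3 0.0
[-0.07124468  0.1609028  -1.56147025]
```

>>> servo_tool(deltas=[[0,0,0.002,0,0,0],[0,0,0.004,0,0,0],[0,0,0.006,0,0,0],[0,0,0.008,0,0,0],[0,0,0.01,0,0,0]])

```text
clock: 6.9
position: [0.5424, -0.0568, 0.0889]
eef_rot: [0.723, 0.691, 0.0, 0.0]
wrist_force: [-0.2, -0.5, -1.2]
grip_width: 0.0378
```

>>> servo_tool(deltas=[[0,0,0.001,0,0,0],[0,0,0.002,0,0,0],[0,0,0.002,0,0,0]])

```text
clock: 7.15
position: [0.5423, -0.0567, 0.0866]
eef_rot: [0.723, 0.691, -0.0, -0.0]
wrist_force: [-0.2, -0.0, -2.1]
grip_width: 0.0381
```

>>> servo_tool(deltas=[[0,0,0.001,0,0,0],[0,0,0.001,0,0,0],[0,0,0.002,0,0,0],[0,0,0.002,0,0,0]])

```text
clock: 7.48
position: [0.5425, -0.0568, 0.0849]
eef_rot: [0.723, 0.691, 0.0, 0.0]
wrist_force: [1.5, 1.2, -0.2]
grip_width: 0.0378
```

>>> servo_tool(deltas=[[0,0,0.001,0,0,0],[0,0,0.001,0,0,0],[0,0,0.001,0,0,0]])

```text
clock: 7.73
position: [0.5431, -0.057, 0.0844]
eef_rot: [0.723, 0.691, 0.001, 0.001]
wrist_force: [3.0, -1.6, 4.9]
grip_width: 0.0378
```

>>> servo_tool(deltas=[[0,0,0,0,0,0],[0,0,0,0,0,0],[0,0,0,0,0,0],[0,0,0,0,0,0]], grip=0.6)

```text
clock: 8.07
position: [0.5419, -0.0566, 0.0834]
eef_rot: [0.723, 0.691, -0.0, -0.001]
wrist_force: [-0.4, 0.1, -0.5]
grip_width: 0.0527
```

Run:
```python
from h import *
print(readout.sense()['grip_width'])
snap('wrist','w6.png')
```

```text
0.052674944122570816
```

View pics/w6.png

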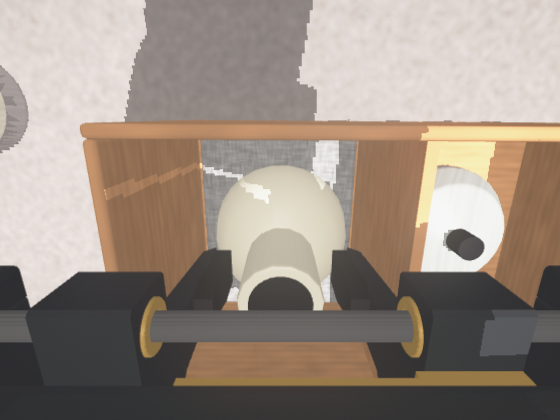

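>>> servo_tool(deltas=[[0,0,-0.008,0,0,0],[0,0,-0.025,0,0,0],[0,0,-0.055,0,0,0],[0,0,-0.09,0,0,0],[0,0,-0.125,0,0,0]])

```text
clock: 8.53
position: [0.5418, -0.0566, 0.2106]
eef_rot: [0.723, 0.691, -0.0, -0.0]
wrist_force: [-0.0, -0.5, 0.2]
grip_width: 0.053
```

>>> servo_tool(deltas=[[0,0,-0.035,0,0,0],[0,0,-0.07,0,0,0],[0,0,-0.1,0,0,0],[0,0,-0.13,0,0,0],[0,0,-0.14,0,0,0]], grip=0)

```text
clock: 8.95
position: [0.5426, -0.0568, 0.3537]
eef_rot: [0.723, 0.691, 0.002, 0.003]
wrist_force: [0.3, 0.4, 0.0]
grip_width: 0.0218
```

Run:
```python
from h import *
snap('wrist','w7.png');snap('scene','c7.png');snap('side','s7.png')
delta([.542,-.058,.36],87.4)
for n in 'cs':
  im=cv2.imread(f'pics/{n}7.png');cv2.imwrite(f'pics/{n}7z.png',cv2.resize(im[60:290,150:350],None,fx=3,fy=2.6,interpolation=cv2.INTER_CUBIC)[:600])
```

```text
d [-0.0013, -0.0001, -0.0118] rv [-0.01, -0.0, -0.0] pos [0.5422, -0.0567, 0.3482] t 9.1 rows 0.3 0.0
```

View pics/w7.png

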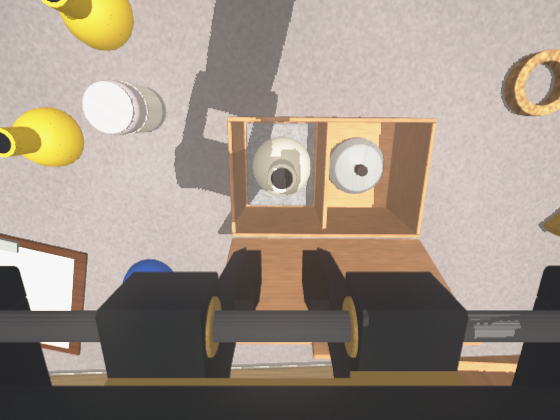

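View pics/c7z.png

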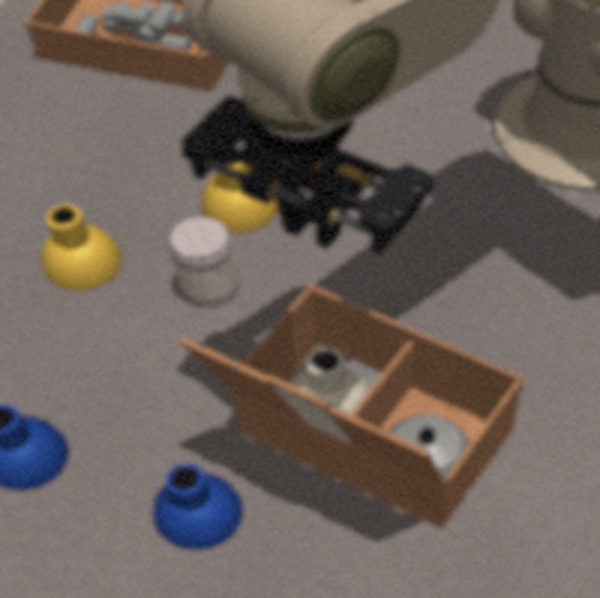

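View pics/s7z.png

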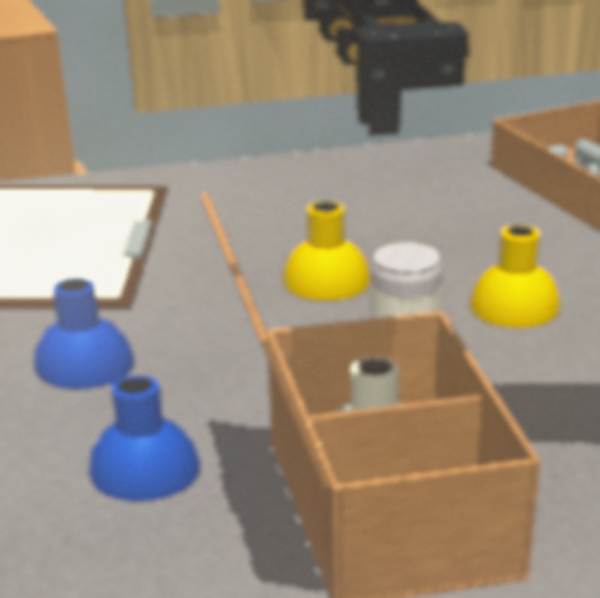

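>>> servo_tool(deltas=[[0.02,0.034,-0.002,0,0,0],[0.04,0.068,-0.004,0,0,0],[0.057,0.102,-0.006,0,0,0],[0.059,0.136,-0.008,0,0,0],[0.06,0.168,-0.01,0,0,0]])

```text
clock: 9.52
position: [0.7067, -0.0031, 0.3556]
eef_rot: [0.722, 0.691, -0.001, -0.002]
wrist_force: [1.2, -0.4, 0.5]
grip_width: 0.0001
```

>>> servo_tool(deltas=[[0,0,0,0,0,0]])

```text
clock: 9.6
position: [0.7095, -0.0047, 0.3515]
eef_rot: [0.723, 0.691, -0.002, -0.003]
wrist_force: [0.6, -0.6, -1.6]
grip_width: 0.0011
```

Run:
```python
from h import *
print(readout.sense()['q'].round(2))
delta([.71,0,.25],87.4)
snap('side','s8.png')
```

```text
[-0.17  0.79  0.45  0.    1.9  -1.7 ]
d [0.0046, 0.001, 0.1015] rv [-0.38, -0.05, 0.02] pos [0.7095, -0.0047, 0.3515] t 9.6 rows 2.4 0.1
```

View pics/s8.png

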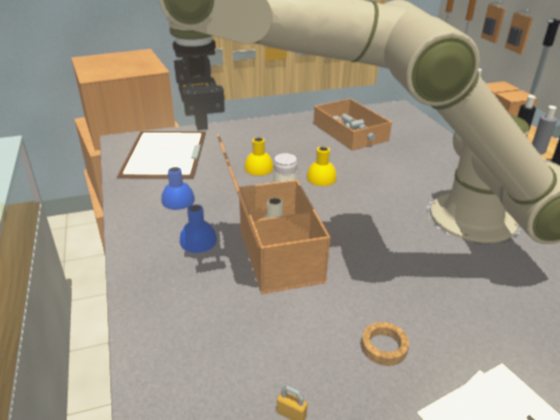

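>>> servo_tool(deltas=[[0.003,0.003,0.03,0,0,0],[0.005,0.003,0.06,0,0,0],[0.005,0.003,0.09,0,0,0],[0.005,0.003,0.105,0,0,0]])

```text
clock: 9.98
position: [0.7059, 0.0007, 0.2491]
eef_rot: [0.723, 0.691, -0.002, -0.003]
wrist_force: [0.1, 0.3, 0.3]
grip_width: 0.0002
```

>>> servo_tool(deltas=[[0,-0.012,0,0,0,0],[0,-0.024,0,0,0,0],[0,-0.036,0,0,0,0],[0,-0.048,0,0,0,0],[0,-0.06,0,0,0,0]])

```text
clock: 10.4
position: [0.6462, 0.0032, 0.2533]
eef_rot: [0.723, 0.691, -0.0, -0.0]
wrist_force: [1.4, -0.2, 0.9]
grip_width: 0.0005
```

Run:
```python
from h import *
delta([.71,0,.25],87.4)
snap('side','s9.png')
im=cv2.imread(f'pics/s9.png');cv2.imwrite(f'pics/s9z.png',cv2.resize(im[60:290,150:350],None,fx=3,fy=2.6,interpolation=cv2.INTER_CUBIC)[:600])
```

```text
d [-0.0003, 0.0639, 0.0032] rv [-0.07, -0.01, -0.01] pos [0.6462, 0.0032, 0.2533] t 10.4 rows 1.5 0.0
```

View pics/s9z.png

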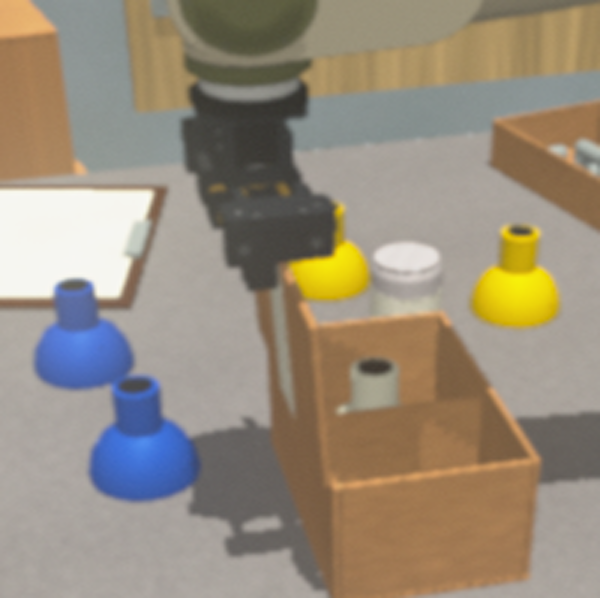

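>>> servo_tool(deltas=[[0,-0.022,0,0,0,0],[0,-0.0425,0.001,0,0,0],[0,-0.058,0.006,0,0,0],[0,-0.073,0.013,0,0,0],[0,-0.0865,0.022,0,0,0]])

```text
clock: 10.87
position: [0.5601, 0.0072, 0.2317]
eef_rot: [0.723, 0.691, 0.0, 0.0]
wrist_force: [0.3, 0.1, 0.7]
grip_width: 0.0003
```

Run:
```python
from h import *
delta([.547,0,.221],87.4)
snap('side','s10.png')
im=cv2.imread(f'pics/s10.png');cv2.imwrite(f'pics/s10z.png',cv2.resize(im[60:290,150:350],None,fx=3,fy=2.6,interpolation=cv2.INTER_CUBIC)[:600])
```

```text
d [-0.0078, -0.0128, 0.0107] rv [0.02, -0.0, -0.01] pos [0.5601, 0.0072, 0.2317] t 10.87 rows 0.4 0.0
```

View pics/s10z.png

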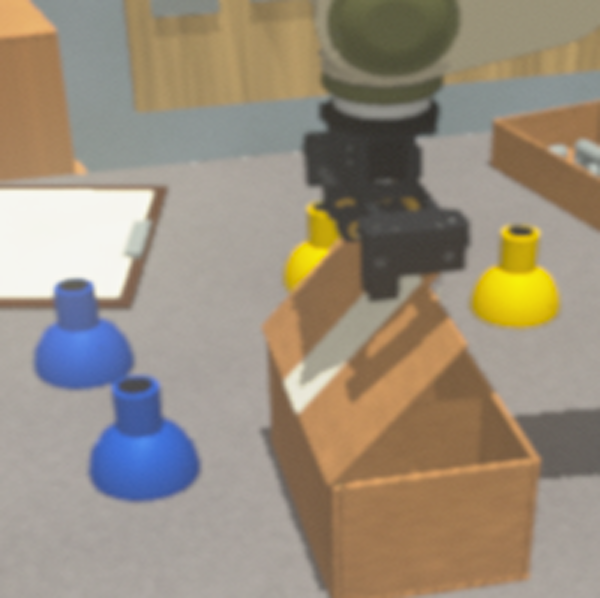

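>>> servo_tool(deltas=[[0,-0.013,0.011,0,0,0],[0,-0.024,0.023,0,0,0],[0,-0.034,0.036,0,0,0],[0,-0.0415,0.051,0,0,0],[0,-0.047,0.066,0,0,0]])

```text
clock: 11.33
position: [0.5139, 0.0093, 0.1653]
eef_rot: [0.723, 0.691, -0.0, -0.0]
wrist_force: [0.4, -0.6, 1.1]
grip_width: 0.0006
```

>>> servo_tool(deltas=[[0,-0.002,0.006,0,0,0],[0,-0.004,0.012,0,0,0],[0,-0.005,0.018,0,0,0],[0,-0.005,0.022,0,0,0],[0,-0.005,0.025,0,0,0]])

```text
clock: 11.75
position: [0.5105, 0.0093, 0.1406]
eef_rot: [0.723, 0.691, 0.0, 0.0]
wrist_force: [-0.9, 0.2, 0.7]
grip_width: 0.0006
```

Run:
```python
from h import *
delta([.508,0,.134],87.4);print(readout.sense()['wrist_force'])
snap('side','s11.png')
im=cv2.imread(f'pics/s11.png');cv2.imwrite(f'pics/s11z.png',cv2.resize(im[60:290,150:350],None,fx=3,fy=2.6,interpolation=cv2.INTER_CUBIC)[:600])
```

```text
d [-0.0094, -0.002, 0.0066] rv [0.01, 0.0, -0.0] pos [0.5105, 0.0093, 0.1406] t 11.75 rows 0.3 0.0
[-0.86087985  0.23035897  0.65334266]
```

View pics/s11z.png

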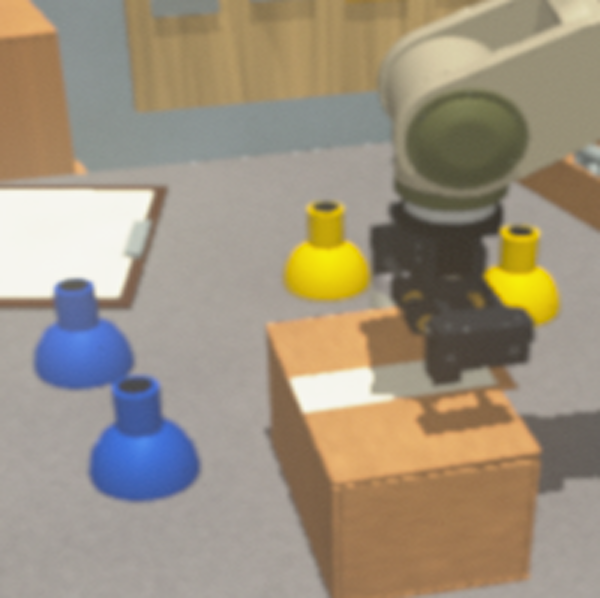

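Nearly shut; press down in 1 mm rows with a force check.

>>> servo_tool(deltas=[[0,-0.005,0.001,0,0,0],[0,-0.005,0.002,0,0,0],[0,-0.005,0.003,0,0,0]])

```text
clock: 12.05
position: [0.5053, 0.0096, 0.138]
eef_rot: [0.723, 0.691, 0.0, 0.0]
wrist_force: [-0.6, 0.8, 0.6]
grip_width: 0.0005
```

>>> servo_tool(deltas=[[0,0,0.001,0,0,0],[0,0,0.002,0,0,0],[0,0,0.002,0,0,0]])

```text
clock: 12.3
position: [0.5054, 0.0095, 0.1368]
eef_rot: [0.723, 0.691, 0.0, 0.0]
wrist_force: [-4.2, 0.3, 9.2]
grip_width: 0.0006
```

>>> servo_tool(deltas=[[0,0,0.0005,0,0,0],[0,0,0.0005,0,0,0]])

```text
clock: 12.47
position: [0.5055, 0.0096, 0.1367]
eef_rot: [0.723, 0.691, 0.0, 0.0]
wrist_force: [-6.1, 0.3, 14.3]
grip_width: 0.0007
```

>>> servo_tool(deltas=[[0,0,-0.01,0,0,0],[0,0,-0.04,0,0,0],[0,0,-0.08,0,0,0],[0,0,-0.12,0,0,0],[0,0,-0.14,0,0,0]])

```text
clock: 12.88
position: [0.5061, 0.0095, 0.2803]
eef_rot: [0.723, 0.691, 0.002, 0.003]
wrist_force: [-0.5, -0.8, 0.1]
grip_width: 0.0004
```

>>> servo_tool(deltas=[[0,-0.03,0,0,0,0],[0,-0.06,0,0,0,0],[0,-0.09,0,0,0,0],[0,-0.1,0,0,0,0],[0,-0.1,0,0,0,0]])

```text
clock: 13.3
position: [0.4044, 0.0143, 0.2761]
eef_rot: [0.723, 0.691, 0.0, 0.001]
wrist_force: [0.1, -0.6, 1.6]
grip_width: 0.0005
```

Run:
```python
from h import *
snap('side','s12.png');snap('wrist','w12.png');snap('scene','c12.png')
im=cv2.imread(f'pics/s12.png');cv2.imwrite(f'pics/s12z.png',cv2.resize(im[60:290,150:350],None,fx=3,fy=2.6,interpolation=cv2.INTER_CUBIC)[:600])
s=readout.sense();print(s['position'],s['wrist_force'],s['clock'])
```

```text
[0.40649355 0.01389454 0.27553676] [-0.22683053 -0.73142213 -0.12753479] 13.45
```

View pics/s12z.png

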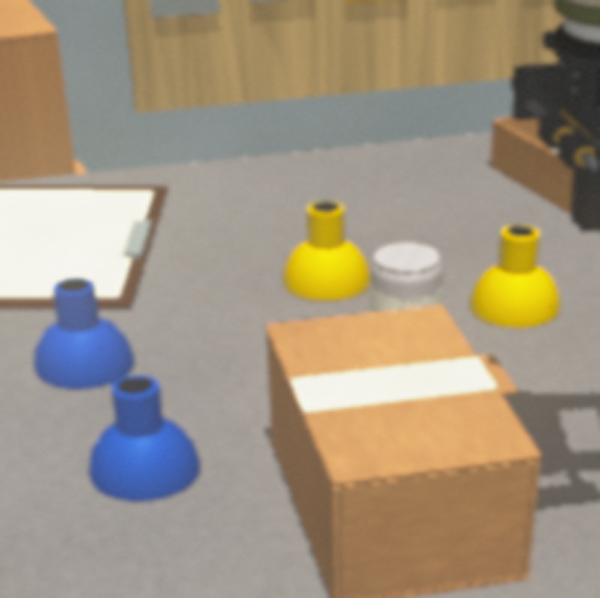

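View pics/c12.png

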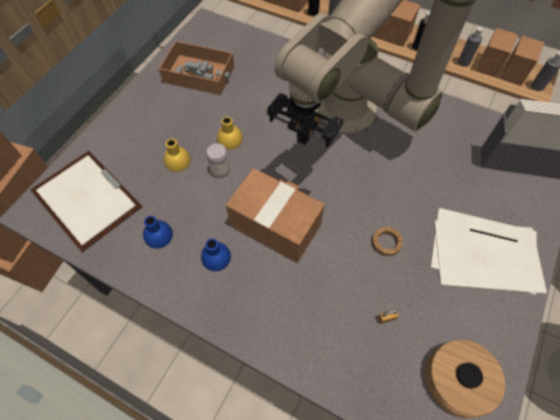

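The lid lies flat on the rim, the can, tape and padlock are where they were, and the arm is clear of everything.

Run:
```python
from h import *
print(order.job_done())
```

```text
the job is handed in; nothing more can be done
None
```

I packed the white shade upright, neck up, on the foam pad in the free cell, shut the lid, and handed the job in at about 13.5 s.

- **Shade:** I gripped the neck at 8 N and set it down in 1–2 mm steps; contact was felt at about 5 N. With the lid still open, the pictures showed it standing upright and released. By my measurement of the carton it stood about 5 mm from the pad's centre.
- **Lid:** I swept it over from behind with the closed fingers, then pressed it down. It stopped moving at a finger height of 137 mm, where the force rose to 14 N. The last pictures show it flat on the rim. I did not measure its angle.
- **Other things:** the can, tape and padlock look unmoved in the last picture. The rose looked unmoved in the last view before the lid closed.
- **Measurements that disagreed:** the two fixed cameras and the wrist camera differed by 2–3 mm on the carton's position, which is within the clearance. The shade and rose could not be seen once the lid was shut.

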